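# Index the vial turntable by one station

## Robot

A 6-joint arm with a two-finger parallel gripper is mounted at the origin on the work surface. World frame = base frame: x ahead of the robot, y to its left, z up, the work surface at z = 0. Lengths are in m, angles in rad, forces in N, time in s.
With the tool pointing down it reaches from about 0.25 to 0.775 m from the base axis. Payload 4 kg.
Tool frame: the origin (TCP) lies on the centre line of the jaws, within the pads' length; the fingertips stand 14 mm ahead of it and the grasp point (between the pads) lies 5 mm behind it (robot.tcp_to_tips is the distance from the TCP to the fingertips, in m); z points along the fingers, y is the line along which they close (so a half turn about z gives the same grasp; the last joint's range is limited). The gripper opens to 94 mm and grips with 3 to 60 N. Pads are 16 mm wide; open, the fingers measure 119 mm over their backs; the gripper's body (75 mm by 177 mm) begins 78 mm behind the grasp point.
Start: joints at [1.034, 0.087, 1.371, -0, 1.684, -0.103], TCP at [0.231, 0.499, 0.22] pointing down, gripper open.
Joint ranges: [-3.1, 3.1], [-0.76, 2.03], [0.27, 2.55], [-1.08, 4.22], [0.17, 2.65], [-2.57, 2.57]. Speed limits (rad/s): [2.79, 2.79, 3.14, 3.14, 3.14, 3.14].

## Interface

Orientations are given as [roll, pitch, yaw] about the fixed x, y, z axes, in that order (R = Rz(yaw) Ry(pitch) Rx(roll)).
In Python, from bench import robot gives the robot as it stands.
- The arm moves only by the tool carry_out, never from a script. Its argument "increments" is a list of rows, each a list of 3 entries, a list of its own where there are three numbers: the closure in counts, from 0 (fully open) to 255 (shut), then the shift along the tool's x, y, z in mm, then the turn about the tool's z in degrees. In form: [[fingers, [dx, dy, dz], twist], ...]. A call has 1 to 8 rows; each row shifts and turns the commanded pose from where the row before left it, along the tool's axes as they then stand; what a row does not reach is not made up. A row lasts 1/10 s, in which the tool goes at most 50 mm and 8.59 degrees, less where a joint would pass 70% of its speed; a pose out of reach is approached as far as the arm can. A call with a gripper value outside its range is refused whole. The fingers move at their own pace and stop on an object; the grip force is fixed at half the most. Time passes only in rows, so rows that do not move let the fingers close. It gives the time, the measured TCP pose, the force, the opening and the grip force at its end, in the units of the state.
- robot.get_obs(): the state, without advancing time (a new reading comes with each control period).
- robot.snapshot(name): name is "scene" or "top" or "wrist"; returns the picture (420x560x3 uint8, blue, green, red); there is no depth.
- robot.get_calibration(name): a dict with "vfov" (degrees; the focal length in pixels is half the picture's height over the tangent of half this angle, whatever the lens; pixels are square), "cx", "cy" (the principal point, pixels), "T" (4x4, takes a point from camera to world coordinates). Camera axes: x right, y down, z forward; pixel columns grow to the right and rows downward; lengths in m; the calibration is good to about 2 mm. The wrist camera is an equidistant fisheye: a pixel r from the principal point sees the ray r / f radians off the axis. A picture is of the moment at which its call begins: read the wrist's pose just before it. get_calibration takes no time and is no camera call; for the wrist camera it gives the pose at the moment of the call.
- robot.close_job(): hands the job in; it is judged then, once.
The state is a dict: "time": time; "joint_positions": joint angles; "qvel": joint speeds; "joint_torque": joint torques, N m; "tool_pos": TCP position; "ee_rot": TCP orientation; "wrist_force": force on the tool from outside, world axes, zero at the start; "wrist_torque": the same for the moment, N m; "width": finger opening in m; "finger_force": force on a finger pad.
Only numpy, scipy, OpenCV 4.12 (cv2) and the standard library are available. Lean on these libraries where they do the work, as an engineer would, in place of code of your own. Each camera call takes 0.05 s, during which the arm holds its last target. There are 200 camera calls.

## Task

Move the vial turntable on by one station, anticlockwise seen from above: draw its red spring plunger up out of the hole it sits in, turn the wheel, and let the pin drop fully home in the very next hole, then let go. That hole is hidden under the wheel and must be felt for: turn slowly with the pin riding on the ring, stop as soon as it catches, and never force the wheel against the pin. Keep the vials standing in their cups and leave the beaker and the screwdriver alone.

Things in the scene. Friction and masses are not known exactly. Their poses are not given: they have to be found in the camera images.
- base: The turntable's low blue round foot, fixed to the bench (origin on its axis at bench height). On it turns a round aluminium wheel, 290 mm across, 12 mm thick, top face 58 mm above the bench. On the wheel: a dark hub (44 mm across, 26 mm tall) in the centre and five white cups (33 mm across, 18 mm tall) in an arc on the half away from the plunger, 78 mm from the axis; two hold a vial.
- wheel_centre (a point): Point on the wheel's vertical axis, at the height of its flat top face. It turns with the wheel: x points from the plunger to the centre, z up.
- knob (a point): Centre of the plunger's red knob: an upright cylinder 26 mm across, 28 mm tall, 120 mm from the wheel's axis, over a dark collar 24 mm across and 10 mm tall. With the pin home it is 27 mm above the wheel's top face (knob's underside 13 mm, top 41 mm above that face). It travels with the wheel and rises with the plunger; axes as wheel_centre.
- pin: Steel pin, 8 mm across, rolling ball tip, fixed under the knob, hidden; origin 4 mm above the tip, 45 mm below the knob's centre. Home, it reaches about 8 mm below the face of a fixed flat index ring under the wheel. Holes are 10 mm wide: under 1 mm of play each way. Riding on the ring it presses with about 9 N; over 20 N on ring or hole wall counts as forcing.
- plunger (a joint): Lift of the plunger in m: 0 = pin fully home in a hole, 0.007 to 0.008 = tip riding on the ring, 0.016 = upper stop. Spring and weight pull it down with about 7 N at 0, 9 N at 0.008, 10 N at 0.011. The pin is clear of the hole above 0.0085; 0.011 is a good draw. Let go, it springs down by itself.
- wheel (a joint): Wheel angle in rad, anticlockwise from above positive, 0 at the start (pin in the first hole), limits -0.12 and 1.6. Turning slowly takes 1 to 4 N at the knob, with the pin riding too. The next hole is hidden, somewhere from 0.47 to 0.82 on, new each time; another follows 0.63 after it. Up to 0.4 the ring is plain. At the hole the spring snaps the pin down and the wheel stops dead.
- vial0: Amber glass vial with white cap, 24 mm across and 62 mm tall, standing loose in a cup on the wheel; origin at the centre of its underside, z up.
- vial1: The second such vial, two cups along.
- beaker: Blue plastic cup, 72 mm across and 90 mm tall, standing on the bench left of the turntable; origin at the centre of its underside.
- screwdriver: Screwdriver lying on the bench right of the turntable, origin under its middle.
Things that resemble listed ones, but are neither listed nor needed, are in the scene too. Leave any blue, green or purple look-alike of the vial1 alone.

How it is judged:
On the way, in this order (a step that is already met when the one before it is completed fails the run):
1. the pin is drawn clear of its first hole, the wheel still at its first station (value of joint plunger above 0.009 m and value of joint wheel below 0.1 rad), for 0.1 s.
2. the wheel is turned on, anticlockwise (value of joint wheel above 0.2 rad).
3. the pin is fully home in the next hole (value of joint plunger below 0.002 m and value of joint wheel between 0.45 and 0.84 rad), for 0.2 s.
At the end, for the whole second after the job is handed in: The plunger is down to within 2 mm of fully home in the very next hole (wheel 0.45 to 0.84 rad on from its start), the wheel at rest and let go, both vials upright (within 0.2 rad) in their cups, the beaker and the screwdriver within 20 mm of where they were (all of step 3 and velocity of joint wheel between -0.05 and 0.05 rad/s and angle between each of vial0, vial1's own z axis and vertical below 0.2 rad and distance between each of vial0, vial1 and wheel_centre below 0.09 m and distance of each of beaker, screwdriver from where it was at the start of the episode below 0.02 m); the robot touches nothing.
It fails at once if the wheel is forced: the pin presses on the ring or a hole's wall with more than 20 N (contact force between pin and anything else above 20 N).
It fails at once if a vial is tipped (over 0.35 rad) (angle between any of vial0, vial1's own z axis and vertical above 0.35 rad).
It fails at once if the beaker or the screwdriver is pushed away (over 20 mm) (distance of any of beaker, screwdriver from where it was at the start of the episode above 0.02 m).
It also fails if it takes over 64 s, if anything falls off the work surface, if the arm or the gripper's body presses on something with over 40 N, if the wrist force passes 120 N, or if a joint passes its speed limit or range.

## Working session

There is one attempt and no reset: what is moved stays moved. The work goes in short steps, Python scripts to look and compute and a tool call to move; the robot and the scene stay as the last step left them, time stands still between calls to the robot, and variables do not carry over. Pictures are saved under pics/ and viewed, at most 10 in all, crops included, and the job is handed in when it is done.

Besides the shell and the picture viewer there is one more tool, called after "Emit:" as a command line: name --argument value ..., lists and objects as JSON in quotes. carry_out: Moves the arm, as the interface text tells. Its arguments: {"type":"object","properties":{"increments":{"type":"array","items":{"type":"array"}}},"required":["increments"]}

```bash
mkdir -p pics; python3 - <<'E'
from bench import robot
import cv2,numpy as np
for n in("scene","top"):
    c=robot.get_calibration(n);print(n,c["vfov"],c["cx"],c["cy"],np.round(c["T"],3).tolist())
    cv2.imwrite(f"pics/{n}0.png",robot.snapshot(n))
o=robot.get_obs();print(o["tool_pos"],o["ee_rot"],o["width"],o["time"])
E
```

```text
scene 51.87567390061134 278.34146884142393 210.1407470041637 [[-0.6, 0.59, -0.54, 1.186], [0.8, 0.44, -0.409, 0.429], [-0.004, -0.677, -0.736, 0.865], [0.0, 0.0, 0.0, 1.0]]
top 45.788619272045615 282.06723193104955 201.69158074761617 [[0.015, -0.98, 0.197, 0.288], [-1.0, -0.013, 0.008, -0.007], [-0.005, -0.197, -0.98, 1.651], [0.0, 0.0, 0.0, 1.0]]
[0.23094961 0.49865639 0.21841808] [-3.13962427e+00 -1.96847474e-04  2.70781247e+00] 0.09404118283899375 0.1
```

View pics/top0.png

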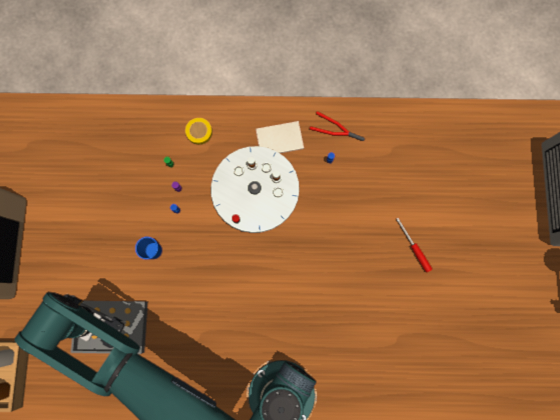

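View pics/scene0.png

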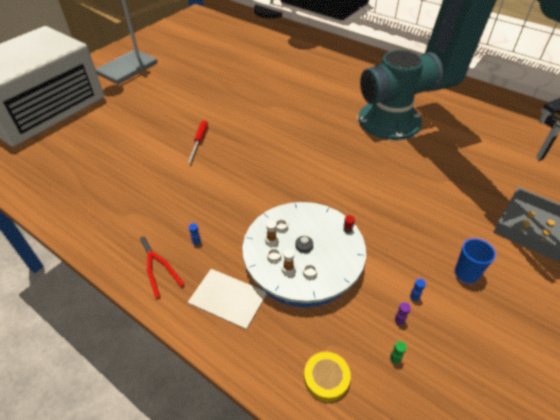

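The top view shows the wheel at about (255,189), the knob at (236,218), the beaker at (148,248) and the screwdriver at (415,245). In the scene view the knob is at (349,223) and the hub at (304,243).

```bash
cat > h.py <<'E'
from bench import robot
import cv2,numpy as np
def ray(n,u,v,c=None):
    c=c or robot.get_calibration(n);T=np.array(c["T"]);f=210/np.tan(np.radians(c["vfov"]/2))
    x,y=u-c["cx"],v-c["cy"]
    if n=="wrist":
        r=np.hypot(x,y);t=r/f;d=np.array([x/r*np.sin(t),y/r*np.sin(t),np.cos(t)])
    else: d=np.array([x/f,y/f,1])
    d=T[:3,:3]@d;return T[:3,3],d/np.linalg.norm(d)
def plane(n,u,v,z,c=None):
    p,d=ray(n,u,v,c);return p+d*(z-p[2])/d[2]
def meet(a,b):
    (p,d),(q,e)=a,b
    s=np.linalg.lstsq(np.c_[d,-e],q-p,rcond=None)[0]
    A,B=p+d*s[0],q+e*s[1];return (A+B)/2,np.linalg.norm(A-B)
def red(im):
    h=cv2.cvtColor(im,cv2.COLOR_BGR2HSV)
    return ((h[...,0]<8)|(h[...,0]>172))&(h[...,1]>150)&(h[...,2]>70)
E
python3 - <<'E'
from h import *
R={}
for n,k,w in(("top",(236,218),(255,189)),("scene",(349,223),(304,250))):
    im=cv2.imread(f"pics/{n}0.png");m=red(im)
    yy,xx=np.nonzero(m);s=np.hypot(xx-k[0],yy-k[1])<14;xx,yy=xx[s],yy[s]
    u=((xx.min()+xx.max())/2,(yy.min()+yy.max())/2);R[n]=ray(n,*u)
    print(n,"red",len(xx),xx.min(),xx.max(),yy.min(),yy.max(),xx.mean(),yy.mean(),"z.085",plane(n,*u,.085))
    hsv=cv2.cvtColor(im,cv2.COLOR_BGR2HSV)
    wm=((hsv[...,1]<60)&(hsv[...,2]>150)).astype(np.uint8)
    wm=cv2.morphologyEx(wm,cv2.MORPH_OPEN,np.ones((3,3)))
    _,L,st,_=cv2.connectedComponentsWithStats(wm)
    l=L[w[1]+10,w[0]+20] ;c=max(cv2.findContours((L==l).astype(np.uint8),0,1)[0],key=cv2.contourArea)
    pts=np.array([plane(n,*p,.058)[:2] for p in cv2.convexHull(c)[:,0].astype(float)])
    (cx,cy),r=cv2.minEnclosingCircle(pts.astype(np.float32))
    A=np.c_[2*pts,np.ones(len(pts))];q=np.linalg.lstsq(A,(pts**2).sum(1),rcond=None)[0]
    print(" wheel",(cx,cy,r),"LS",q[:2],np.sqrt(q[2]+q[:2]@q[:2]))
print("knob",meet(R["top"],R["scene"]))
E
```

```text
top red 42 232 238 215 222 235.4047619047619 218.14285714285714 z.085 [0.5449948  0.15532161 0.085     ]
 wheel (0.7034170627593994, 0.06343061476945877, 0.20665223896503448) LS [0.69507025 0.07737461] 0.17668796960345673
scene red 111 345 354 215 229 349.07207207207205 221.54954954954954 z.085 [0.54354904 0.1553675  0.085     ]
 wheel (0.6516231298446655, 0.09854868054389954, 0.14586970210075378) LS [0.65208106 0.09816037] 0.14483194860372403
knob (array([0.54466665, 0.15549298, 0.08618418]), np.float64(0.0006458153098193926))
```

Knob at (0.5447, 0.1555, 0.086), as expected. The axis is at (0.652, 0.098), giving 122 mm against 120. Now I'll move above the knob.

Emit:
carry_out --increments '[[0,[-20,-8,0],0],[0,[-36,-15,0],0],[0,[-36,-15,0],0],[0,[-36,-15,0],0],[0,[-36,-15,0],0],[0,[-36,-15,0],0],[0,[-36,-15,0],0],[0,[-36,-15,0],0]]'

```text
time: 0.9
tool_pos: [0.4311, 0.2808, 0.219]
ee_rot: [-3.141, -0.001, 2.708]
wrist_force: [0.6, 0.6, 0.2]
width: 0.094
finger_force: 0.0
```

Emit:
carry_out --increments '[[0,[-36,-15,0],0],[0,[-36,-15,0],0],[0,[-36,-15,0],0],[0,[-36,-15,0],0],[0,[-13,-6,0],0],[0,[0,0,0],8],[0,[0,0,0],8],[0,[0,0,0],8]]'

```text
time: 1.7
tool_pos: [0.5447, 0.1567, 0.2189]
ee_rot: [-3.141, -0.001, 2.283]
wrist_force: [0.3, 0.0, -0.8]
width: 0.0942
finger_force: 0.0
```

Emit:
carry_out --increments '[[0,[0,0,0],8],[0,[0,0,0],8],[0,[0,0,0],8],[0,[0,0,0],8],[0,[0,0,0],8],[0,[0,0,0],8],[0,[0,0,0],8],[0,[0,0,0],8]]'

```text
time: 2.5
tool_pos: [0.5445, 0.157, 0.219]
ee_rot: [-3.14, 0.0, 1.167]
wrist_force: [-0.2, -0.3, 0.0]
width: 0.0941
finger_force: 0.0
```

Emit:
carry_out --increments '[[0,[0,0,0],5],[0,[0,0,0],0],[0,[0,0,0],0]]'

```text
time: 2.8
tool_pos: [0.5448, 0.1568, 0.2192]
ee_rot: [-3.141, 0.0, 1.087]
wrist_force: [0.4, -0.7, 0.4]
width: 0.0937
finger_force: 0.0
```

```bash
cat >> h.py <<'E'
def st():
    o=robot.get_obs();p=np.array(o["tool_pos"]);print("t",round(o["time"],2),"p",np.round(p,4),"rot",np.round(o["ee_rot"],4),"F",np.round(o["wrist_force"],2),"w",round(o["width"],4),"q",np.round(o["joint_positions"],2));return p,o["ee_rot"][2]
def totool(d,yaw):
    c,s=np.cos(yaw),np.sin(yaw);return np.round(1000*np.array([d[0]*c+d[1]*s,d[0]*s-d[1]*c,-d[2] if len(d)>2 else 0]),1)
E
python3 - <<'E'
from h import *
p,yaw=st();c=robot.get_calibration("wrist");im=robot.snapshot("wrist");cv2.imwrite("pics/w1.png",im)
m=red(im).astype(np.uint8);n,L,s,ct=cv2.connectedComponentsWithStats(m)
for i in range(1,n):
    if s[i,4]>60:print(s[i],ct[i],plane("wrist",*ct[i],.099,c),plane("wrist",*ct[i],.085,c))
print(c["vfov"],np.round(c["T"],3).tolist())
E
```

```text
t 2.8 p [0.5448 0.1568 0.2192] rot [-3.1409e+00  1.0000e-04  1.0872e+00] F [ 0.36 -0.66  0.37] w 0.0937 q [0.18 0.13 1.33 0.   1.69 0.66]
[266 193  26  26 529] [278.4026465  205.38563327] [0.54457378 0.15397651 0.099     ] [0.5427563  0.15046894 0.085     ]
[530 218  30  72 715] [541.90909091 254.49090909] [ 0.81056842 -0.0591281   0.099     ] [ 0.82179124 -0.07308306  0.085     ]
65.70646984690485 [[0.885, -0.448, -0.127, 0.582], [-0.466, -0.852, -0.239, 0.226], [-0.001, 0.271, -0.963, 0.385], [0.0, 0.0, 0.0, 1.0]]
```

View pics/w1.png

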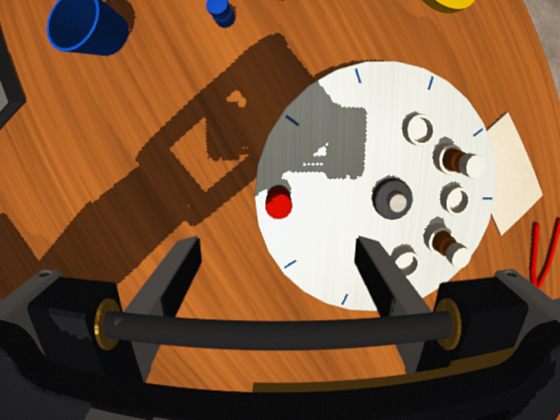

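The wrist view shows the knob at (278,205), centred between the jaws and clear of the hub and vials. Now I'll descend with a small correction.

Emit:
carry_out --increments '[[0,[-2,0.5,30],0],[60,[0,0,30],0],[90,[0,0,30],0],[110,[0,0,25],0],[110,[0,0,15],0],[110,[0,0,5],0],[110,[0,0,0],0],[110,[0,0,0],0]]'

```text
time: 3.65
tool_pos: [0.5458, 0.1545, 0.0861]
ee_rot: [3.139, -0.002, 1.085]
wrist_force: [0.8, -0.7, -0.4]
width: 0.0535
finger_force: 0.0
```

```bash
python3 - <<'E'
from h import *
p,yaw=st();c=robot.get_calibration("wrist");im=robot.snapshot("wrist");cv2.imwrite("pics/w2.png",im)
E
```

```text
t 3.65 p [0.5458 0.1545 0.0861] rot [ 3.1394e+00 -1.8000e-03  1.0849e+00] F [ 0.79 -0.67 -0.39] w 0.0535 q [0.18 0.19 1.53 0.   1.42 0.66]
```

View pics/w2.png

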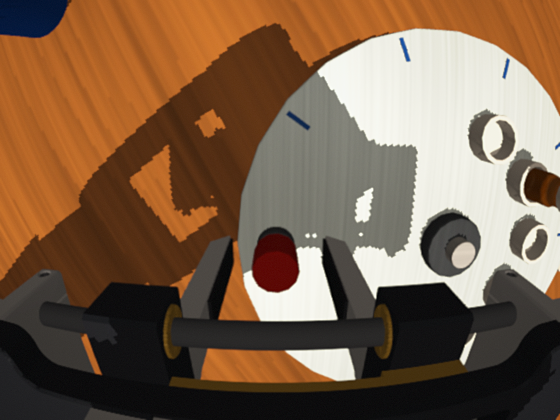

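The knob sits at about (275,262), midway between the fingertips at 228 and 328. Closing.

Emit:
carry_out --increments '[[150,[0,0,0],0],[170,[0,0,0],0],[180,[0,0,0],0],[190,[0,0,0],0],[200,[0,0,0],0],[210,[0,0,0],0],[210,[0,0,0],0],[210,[0,0,0],0]]'

```text
time: 4.5
tool_pos: [0.5444, 0.1546, 0.0848]
ee_rot: [-3.141, -0.0, 1.085]
wrist_force: [-2.6, 2.5, 3.3]
width: 0.0257
finger_force: 30.0
```

Emit:
carry_out --increments '[[210,[0,0,-1],0],[210,[0,0,-2],0],[210,[0,0,-2],0],[210,[0,0,-2],0],[210,[0,0,-2],0],[210,[0,0,-2],0],[210,[0,0,0],0],[210,[0,0,0],0]]'

```text
time: 5.3
tool_pos: [0.5441, 0.1541, 0.0951]
ee_rot: [-3.14, 0.001, 1.085]
wrist_force: [-0.7, -0.2, -8.7]
width: 0.0252
finger_force: 30.0
```

The draw force of 8.7 N matches the spring. I'll lift a little more and then turn along the arc, about 2° per row on the 120 mm radius.

Emit:
carry_out --increments '[[210,[0,0,-1],0],[210,[0,0,0],0],[210,[-2.1,0,0],-1],[210,[-4.2,0.1,0],-2],[210,[-4.2,0.1,0],-2],[210,[-4.2,0.1,0],-2],[210,[0,0,0],0],[210,[0,0,0],0]]'

```text
time: 6.1
tool_pos: [0.5381, 0.1408, 0.0963]
ee_rot: [-3.14, 0.001, 1.206]
wrist_force: [-2.5, 1.0, -9.1]
width: 0.0255
finger_force: 30.0
```

Emit:
carry_out --increments '[[210,[-4.2,0.1,0],-2],[210,[-4.2,0.1,0],-2],[210,[-4.2,0.1,0],-2],[210,[-4.2,0.1,0],-2],[210,[-4.2,0.1,0],-2],[210,[-4.2,0.1,0],-2],[210,[0,0,0],0],[210,[0,0,0],0]]'

```text
time: 6.9
tool_pos: [0.5316, 0.1165, 0.0962]
ee_rot: [-3.14, 0.001, 1.415]
wrist_force: [-4.1, -0.2, -9.7]
width: 0.0257
finger_force: 30.0
```

Turned 0.33 rad. Now I'll lower the pin gently onto the ring.

Emit:
carry_out --increments '[[210,[0,0,1],0],[210,[0,0,1],0],[210,[0,0,0.5],0],[210,[0,0,0],0]]'

```text
time: 7.3
tool_pos: [0.5317, 0.1166, 0.0935]
ee_rot: [-3.14, 0.0, 1.416]
wrist_force: [-6.0, 0.6, -10.0]
width: 0.0256
finger_force: 30.0
```

Emit:
carry_out --increments '[[210,[0,0,0.3],0],[210,[0,0,0.3],0],[210,[0,0,0],0]]'

```text
time: 7.6
tool_pos: [0.5317, 0.1166, 0.0931]
ee_rot: [-3.14, 0.0, 1.416]
wrist_force: [-5.3, 1.0, -7.9]
width: 0.0255
finger_force: 30.0
```

Emit:
carry_out --increments '[[210,[0,0,0.3],0],[210,[0,0,0.2],0],[210,[0,0,0],0]]'

```text
time: 7.9
tool_pos: [0.5317, 0.1167, 0.093]
ee_rot: [-3.14, 0.0, 1.416]
wrist_force: [-6.7, 0.8, -7.0]
width: 0.0258
finger_force: 30.0
```

Emit:
carry_out --increments '[[210,[0,0,0.2],0],[210,[0,0,0],0]]'

```text
time: 8.1
tool_pos: [0.5317, 0.1166, 0.093]
ee_rot: [-3.14, 0.0, 1.416]
wrist_force: [-5.7, 0.5, -6.3]
width: 0.0259
finger_force: 30.0
```

The pin has touched the ring and the load is shared. I'll release, rise, and twist 90° so a finger can push tangentially.

Emit:
carry_out --increments '[[180,[0,0,0],0],[150,[0,0,0],0],[130,[0,0,0],0],[110,[0,0,0],0],[110,[0,0,-10],0],[110,[0,0,-20],0],[110,[0,0,-18],0],[110,[0,0,0],-8]]'

```text
time: 8.9
tool_pos: [0.5353, 0.1168, 0.1458]
ee_rot: [3.132, -0.001, 1.559]
wrist_force: [0.2, 0.5, 0.5]
width: 0.0535
finger_force: 0.0
```

Emit:
carry_out --increments '[[110,[0,0,0],-8],[110,[0,0,0],-8],[110,[0,0,0],-8],[110,[0,0,0],-8],[110,[0,0,0],-8],[110,[0,0,0],-8],[110,[0,0,0],-8],[110,[0,0,0],-8]]'

```text
time: 9.7
tool_pos: [0.5335, 0.1166, 0.1424]
ee_rot: [3.14, 0.003, 2.678]
wrist_force: [-0.4, 0.3, 0.6]
width: 0.0534
finger_force: 0.0
```

Emit:
carry_out --increments '[[110,[0,0,0],-8],[110,[0,0,0],-8],[110,[0,0,0],-2],[110,[0,0,0],0],[110,[0,0,0],0]]'

```text
time: 10.2
tool_pos: [0.5331, 0.1166, 0.1417]
ee_rot: [3.141, 0.002, 2.986]
wrist_force: [0.7, -0.1, -0.7]
width: 0.0535
finger_force: 0.0
```

```bash
python3 - <<'E'
from h import *
p,yaw=st();im=robot.snapshot("wrist");cv2.imwrite("pics/w3.png",im)
im=robot.snapshot("scene");s=im;m=red(s);yy,xx=np.nonzero(m);k=np.hypot(xx-365,yy-240)<30
if k.any():
  xx,yy=xx[k],yy[k];print(len(xx),xx.min(),xx.max(),yy.min(),yy.max())
  print(plane("scene",(xx.min()+xx.max())/2,(yy.min()+yy.max())/2,.0925))
E
```

```text
t 10.2 p [0.5331 0.1166 0.1417] rot [3.141e+00 2.000e-03 2.986e+00] F [ 0.68 -0.14 -0.72] w 0.0535 q [ 0.11  0.1   1.51  0.    1.53 -1.3 ]
```

View pics/w3.png

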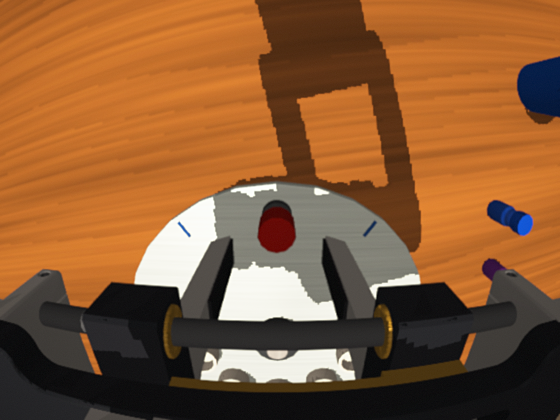

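The knob at (277,228) sits midway between the fingertips. Descending around it and narrowing the jaws to a loose cage.

Emit:
carry_out --increments '[[110,[0,0,20],0],[110,[0,0,20],0],[120,[0,0,12],0],[140,[0,0,0],0],[160,[0,0,0],0],[160,[0,0,0],0],[160,[0,0,0],0]]'

```text
time: 11.0
tool_pos: [0.5332, 0.1167, 0.09]
ee_rot: [3.141, 0.002, 2.987]
wrist_force: [-0.8, -0.3, 0.8]
width: 0.0354
finger_force: 0.0
```

Emit:
carry_out --increments '[[160,[0,-1,0],0],[160,[0,-1,0],0],[160,[0,-1,0],0],[160,[0,0,0],0]]'

```text
time: 11.4
tool_pos: [0.532, 0.1134, 0.0888]
ee_rot: [3.142, 0.0, 2.987]
wrist_force: [-0.2, -0.3, 0.0]
width: 0.0354
finger_force: 0.0
```

Emit:
carry_out --increments '[[160,[0,-1,0],0],[160,[0,-1,0],0],[160,[0,-2,0],-1],[160,[0,-2,0],-1],[160,[0,-2,0],-1],[160,[-0.1,-2,0],-1],[160,[0,-2,0],-1],[160,[0,0,0],0]]'

```text
time: 12.2
tool_pos: [0.5302, 0.101, 0.0886]
ee_rot: [-3.14, -0.001, 3.075]
wrist_force: [0.2, 1.1, -0.5]
width: 0.0347
finger_force: 0.3
```

Emit:
carry_out --increments '[[160,[0,-1,0],-0.5],[160,[0,-1,0],-0.5],[160,[0,-1,0],-0.5],[160,[0,0,0],0]]'

```text
time: 12.6
tool_pos: [0.5303, 0.0986, 0.0886]
ee_rot: [-3.141, -0.0, 3.101]
wrist_force: [0.9, 1.6, -1.8]
width: 0.0349
finger_force: 0.9
```

Emit:
carry_out --increments '[[160,[0,-0.5,0],-0.3],[160,[0,-0.5,0],-0.3],[160,[0,-0.5,0],-0.2],[160,[0,0,0],0]]'

```text
time: 13.0
tool_pos: [0.5302, 0.0971, 0.0886]
ee_rot: [-3.142, -0.0, 3.115]
wrist_force: [0.7, 2.3, -0.8]
width: 0.0351
finger_force: 0.9
```

Emit:
carry_out --increments '[[160,[0,-0.5,0],-0.3],[160,[0,-0.5,0],-0.2],[160,[0,-0.5,0],-0.2],[160,[0,0,0],0]]'

```text
time: 13.4
tool_pos: [0.5302, 0.0956, 0.0887]
ee_rot: [-3.141, -0.0, 3.127]
wrist_force: [0.1, 1.8, -0.1]
width: 0.0351
finger_force: 0.9
```

Emit:
carry_out --increments '[[160,[0,-0.5,0],-0.3],[160,[0,-0.5,0],-0.2],[160,[0,-0.5,0],-0.2],[160,[0,0,0],0]]'

```text
time: 13.8
tool_pos: [0.5303, 0.0941, 0.0887]
ee_rot: [-3.142, -0.0, 3.139]
wrist_force: [0.6, 2.7, -1.3]
width: 0.035
finger_force: 0.9
```

Emit:
carry_out --increments '[[160,[0,-0.5,0],-0.3],[160,[0,-0.5,0],-0.2],[160,[0,-0.5,0],-0.2],[160,[0,0,0],0]]'

```text
time: 14.2
tool_pos: [0.5303, 0.0926, 0.0887]
ee_rot: [-3.142, 0.0, -3.132]
wrist_force: [0.5, 1.3, -1.4]
width: 0.0346
finger_force: 0.9
```

Emit:
carry_out --increments '[[160,[0,-0.5,0],-0.3],[160,[0,-0.5,0],-0.2],[160,[0,-0.5,0],-0.2],[160,[0,0,0],0]]'

```text
time: 14.6
tool_pos: [0.5303, 0.0911, 0.0887]
ee_rot: [-3.141, 0.0, -3.12]
wrist_force: [0.0, 1.2, -0.2]
width: 0.0348
finger_force: 0.9
```

Emit:
carry_out --increments '[[160,[0,-0.5,0],-0.3],[160,[0,-0.5,0],-0.2],[160,[0,-0.5,0],-0.2],[160,[0,0,0],0]]'

```text
time: 15.0
tool_pos: [0.5304, 0.0896, 0.0887]
ee_rot: [-3.142, 0.0, -3.108]
wrist_force: [-0.1, 2.1, -2.4]
width: 0.035
finger_force: 0.9
```

Emit:
carry_out --increments '[[160,[0,-0.5,0],-0.3],[160,[0,-0.5,0],-0.2],[160,[0,-0.5,0],-0.2],[160,[0,0,0],0]]'

```text
time: 15.4
tool_pos: [0.5304, 0.0881, 0.0887]
ee_rot: [-3.142, 0.0, -3.095]
wrist_force: [0.5, 1.7, -0.3]
width: 0.0349
finger_force: 0.9
```

Emit:
carry_out --increments '[[160,[0,-0.5,0],-0.3],[160,[0,-0.5,0],-0.2],[160,[0,-0.5,0],-0.2],[160,[0,0,0],0]]'

```text
time: 15.8
tool_pos: [0.5305, 0.0866, 0.0887]
ee_rot: [-3.142, 0.0, -3.083]
wrist_force: [1.3, 1.5, -1.3]
width: 0.0352
finger_force: 0.9
```

Emit:
carry_out --increments '[[160,[0,-0.5,0],-0.3],[160,[0,-0.5,0],-0.2],[160,[0,-0.5,0],-0.2],[160,[0,0,0],0]]'

```text
time: 16.2
tool_pos: [0.5306, 0.0851, 0.0887]
ee_rot: [-3.141, 0.0, -3.071]
wrist_force: [1.3, 2.1, -0.8]
width: 0.0352
finger_force: 0.9
```

Emit:
carry_out --increments '[[160,[0,-0.5,0],-0.3],[160,[0,-0.5,0],-0.2],[160,[0,-0.5,0],-0.2],[160,[0,0,0],0]]'

```text
time: 16.6
tool_pos: [0.5307, 0.0836, 0.0887]
ee_rot: [-3.142, 0.0, -3.059]
wrist_force: [0.8, 2.2, -0.1]
width: 0.035
finger_force: 0.9
```

Emit:
carry_out --increments '[[160,[0,-0.5,0],-0.3],[160,[0,-0.5,0],-0.2],[160,[0,-0.5,0],-0.2],[160,[0,0,0],0]]'

```text
time: 17.0
tool_pos: [0.5306, 0.0818, 0.0886]
ee_rot: [-3.141, -0.001, -3.047]
wrist_force: [0.0, 1.6, -0.5]
width: 0.0354
finger_force: 0.4
```

Emit:
carry_out --increments '[[160,[0,-0.4,0],-0.2],[160,[0,0,0],0]]'

```text
time: 17.2
tool_pos: [0.5306, 0.0814, 0.0886]
ee_rot: [-3.141, -0.001, -3.043]
wrist_force: [-0.9, 0.4, 0.4]
width: 0.0351
finger_force: 0.1
```

The push force vanished, so the pin may have snapped in and pulled the wheel ahead. I'll look before going on.

```bash
python3 - <<'E'
from h import *
p,yaw=st();im=robot.snapshot("wrist");s=robot.snapshot("scene")
cv2.imwrite("pics/w4.png",np.hstack([cv2.resize(im[150:350,180:380],(400,400)),cv2.resize(s[180:280,320:420],(400,400))]))
E
```

```text
t 17.2 p [0.5306 0.0814 0.0886] rot [-3.1409e+00 -8.0000e-04 -3.0431e+00] F [-0.86  0.4   0.37] w 0.0351 q [ 0.05  0.12  1.6  -0.    1.42 -1.62]
```

View pics/w4.png

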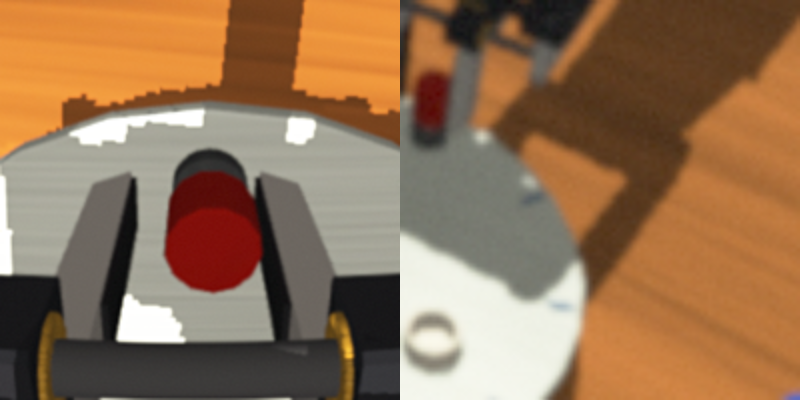

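```bash
python3 - <<'E'
from h import *
C=np.array([.6504,.0988])
for z in(.099,.1065):
    P=[plane("wrist",180+u/2,150+v/2,z) for u,v in((165,243),(262,243),(214,292),(214,208))]
    print(z,"width",np.linalg.norm(P[0]-P[1]),"depth",np.linalg.norm(P[2]-P[3]),"front r",np.linalg.norm(P[2][:2]-C),np.round(P,4).tolist())
# scene: knob top/bottom rows, collar: crop px -> full
for name,(u,v),zs in(("top",(432,72),(.099,.1065)),("bottom",(430,135),(.071,.0785))):
    for z in zs:
        q=plane("scene",320+(u-400)/4,180+v/4,z);print(name,z,np.round(q,4),np.linalg.norm(q[:2]-C))
E
```

```text
0.099 width 0.025884678333557513 depth 0.025667344450058777 front r 0.10399073026767042 [[0.533, 0.0728, 0.099], [0.5306, 0.0985, 0.099], [0.547, 0.0874, 0.099], [0.5215, 0.0846, 0.099]]
0.1065 width 0.024632194634379975 depth 0.024425376900352253 front r 0.10859346991037785 [[0.5292, 0.0728, 0.1065], [0.5268, 0.0973, 0.1065], [0.5425, 0.0867, 0.1065], [0.5182, 0.0841, 0.1065]]
top 0.099 [0.5187 0.0775 0.099 ] 0.13341436010689764
top 0.1065 [0.5252 0.081  0.1065] 0.12643312228676562
bottom 0.071 [0.5411 0.0929 0.071 ] 0.10947310844740415
bottom 0.0785 [0.5472 0.0961 0.0785] 0.10325601558771107
```

Seen by the wrist camera, the knob's top is 25.9 mm wide if it is at 99 mm (home), but only 24.6 mm if it is riding. So it is home, at about 0.59 rad. A small push will confirm that the wheel is locked.

Emit:
carry_out --increments '[[160,[0,-0.4,0],0],[160,[0,0,0],0]]'

```text
time: 17.5
tool_pos: [0.5308, 0.0812, 0.0886]
ee_rot: [-3.141, -0.0, -3.043]
wrist_force: [-0.2, -0.4, 0.4]
width: 0.0352
finger_force: 0.0
```

Emit:
carry_out --increments '[[160,[0,-0.4,0],0],[160,[0,0,0],0]]'

```text
time: 17.7
tool_pos: [0.5309, 0.0809, 0.0887]
ee_rot: [-3.142, 0.0, -3.043]
wrist_force: [-0.7, 0.8, 0.2]
width: 0.0351
finger_force: 0.0
```

Emit:
carry_out --increments '[[160,[0,-0.4,0],0],[160,[0,0,0],0]]'

```text
time: 17.9
tool_pos: [0.531, 0.0806, 0.0887]
ee_rot: [3.142, 0.0, -3.043]
wrist_force: [-0.3, -0.6, -0.2]
width: 0.0351
finger_force: 0.0
```

No contact any more: the wheel was pulled forward into the hole, which agrees with the image. I'll open up, rise and check again.

Emit:
carry_out --increments '[[140,[0,1,0],0],[110,[0,1,0],0],[90,[0,1,0],0],[90,[0,0,0],0],[90,[0,0,-10],0],[90,[0,0,-30],0],[90,[0,0,-40],0],[90,[0,0,-40],0]]'

```text
time: 18.7
tool_pos: [0.5303, 0.0836, 0.2103]
ee_rot: [3.142, -0.0, -3.043]
wrist_force: [0.0, 0.1, 1.0]
width: 0.061
finger_force: 0.0
```

Emit:
carry_out --increments '[[90,[40,0,0],0],[90,[40,0,0],0],[90,[40,0,0],0],[90,[40,0,0],0],[90,[20,0,0],0],[90,[0,0,0],0],[90,[0,0,0],0]]'

```text
time: 19.4
tool_pos: [0.3522, 0.0659, 0.2096]
ee_rot: [-3.142, 0.003, -3.043]
wrist_force: [-0.1, -0.8, 0.4]
width: 0.0606
finger_force: 0.0
```

```bash
python3 - <<'E'
from h import *
st();R={}
for n,k in(("top",(253,225)),("scene",(335,205))):
    im=robot.snapshot(n);cv2.imwrite(f"pics/{n}5.png",im);m=red(im)
    yy,xx=np.nonzero(m);s=np.hypot(xx-k[0],yy-k[1])<25;xx,yy=xx[s],yy[s]
    if len(xx)==0: print(n,"none");continue
    u=((xx.min()+xx.max())/2,(yy.min()+yy.max())/2);R[n]=ray(n,*u);print(n,len(xx),u,plane(n,*u,.085))
if len(R)==2: print(meet(R["top"],R["scene"]))
a=cv2.imread("pics/scene5.png");b=cv2.imread("pics/top5.png")
cv2.imwrite("pics/f.png",np.hstack([cv2.resize(a[170:320,220:390],None,fx=2.3,fy=2.3),cv2.resize(b[120:270,190:360],None,fx=2.3,fy=2.3)]))
E
```

```text
t 19.4 p [0.3522 0.0659 0.2096] rot [-3.1415e+00  2.8000e-03 -3.0432e+00] F [-0.13 -0.79  0.41] w 0.0606 q [ 0.03 -0.36  1.78  0.    1.71 -1.64]
top 44 (np.float64(258.0), np.float64(222.5)) [0.53311498 0.081599   0.085     ]
scene 106 (np.float64(326.5), np.float64(205.5)) [0.53063635 0.08204591 0.085     ]
(array([0.53248848, 0.08217116, 0.0868139 ]), np.float64(0.0015128517815653725))
```

View pics/f.png

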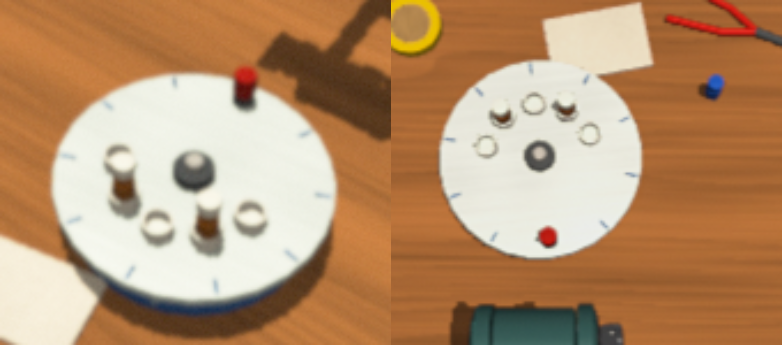

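The knob now measures 86.8 mm high (86.2 mm at the start, when home) at about 0.62 rad. Both vials stand in their cups and the arm is clear, so I'm handing the job in.

```bash
python3 -c "
from bench import robot
print(robot.close_job())"
```

```text
the job is handed in; nothing more can be done
None
```

The job is handed in: I moved the turntable on one station anticlockwise, to about 0.62 rad by camera; the pin looks fully home in the next hole, the knob is released, both vials are standing and the arm is clear, but no verdict came back.

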